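# Snap the open pill-box lid shut with the bedside lid press

### The arm

A 6-joint arm with a two-finger parallel gripper is mounted at the origin on the work surface. World frame = base frame: x ahead of the robot, y to its left, z up, the work surface at z = 0. Lengths are in m, angles in rad, forces in N, time in s.
With the tool pointing down it reaches from about 0.325 to 0.85 m from the base axis. Payload 15.5 kg.
Tool frame: the origin (TCP) lies at the very end of the fingers, on their centre line; the grasp point (between the pads) lies 19 mm behind it; z points along the fingers, y is the line along which they close (so a half turn about z gives the same grasp; the last joint's range is limited). The gripper opens to 91 mm and grips with 3 to 60 N. Pads are 32 mm wide; open, the fingers measure 118 mm over their backs; the gripper's body (76 mm by 178 mm) begins 60 mm behind the grasp point.
Start: joints at [-1.371, 0.494, 1.345, -0, 1.302, -0.096], TCP at [0.182, -0.598, 0.214] pointing down, gripper open.
Joint ranges: [-2.91, 2.91], [-0.82, 2.16], [0.22, 2.67], [-1.22, 4.37], [0.12, 2.79], [-3.08, 3.08]. Speed limits (rad/s): [1.89, 1.89, 2.57, 3.01, 3.01, 3.01].

### API

Orientations are given as a unit quaternion [x, y, z, w].
In Python, from station import env, snapshot, get_calibration, nets gives the robot as it stands. The module is installed in compiled form; this text tells all that it offers.
- The arm moves only by the shell command python3 -m pendant 'ROWS'. ROWS is text: rows parted by semicolons, each of 7 numbers parted by spaces: the turn, a rotation vector about the tool's x, y, z each as a share of 180 degrees, from -1 to 1, then the shift along the tool's x, y, z each as a share of 250 mm, from -1 to 1, then the opening in per cent of the stroke, from 0 (shut) to 100 (fully open). A call has 1 to 5 rows; each row is the pose to reach, as a shift and turn from the pose commanded when the call began, along the tool's axes at that moment, turning the shorter way round; what a row does not reach only later rows make up. A row lasts 1/8 s, in which the tool goes at most 62.5 mm and 10.7 degrees, less where a joint would pass 70% of its speed; a pose out of reach is approached as far as the arm can. A call with a number of a shift or a turn outside -1 to 1 is refused whole. A call with a gripper value outside its range is refused whole. The fingers move at their own pace and stop on an object; the grip force is fixed at half the most. Time passes only in rows, so rows that repeat a pose let the fingers close. It gives the time, the measured TCP pose, the force, the opening and the grip force at its end, in the units of the state.
- env.sense(): the state, without advancing time (a new reading comes with each control period).
- snapshot(name): name is "scene" or "top"; returns (picture, depth): 480x640x3 uint8, blue, green, red; 480x640 float32, m along the optical axis (not along the pixel's ray), 0 where there is no reading.
- get_calibration(name): a dict with "K" (3x3 intrinsics, pixels), "D" ([k1, k2, p1, p2, k3] as OpenCV has them; the pictures are not rectified), "origin" and "attitude" of the camera in the world. Camera axes: x right, y up, looking along -z (the intrinsics and any distortion apply to the point x, -y, -z); pixel columns grow to the right and rows downward; lengths in m; the calibration is good to about 2 mm. A picture is of the moment at which its call begins. get_calibration takes no time and is no camera call.
- env.close_job(): hands the job in; it is judged then, once.
Trained networks look in the newest picture that a camera, given by its name, has taken for a name from the list of things; names that differ only in an ending like _2 or _b are one class to them, and where a whole thing is asked for, a point or a joint stands for the part that bears it (a point fixed in the world has none). Each returns a list of dicts, best first, with "conf" (0 to 1); they miss things now and then, are a little off and sometimes report something else, mostly with a low value. They report only what shows in the picture. A call takes as long as a camera call.
- nets.recognise(camera, query): "rect" ([centre column, centre row, width, height] in pixels, round what is visible of it).
- nets.mark_of(camera, query): "at" ([row, column] in pixels: a listed point, or the origin of a listed thing).
The state is a dict: "t": time; "qpos": joint angles; "joint_vel": joint speeds; "joint_torque": joint torques, N m; "eef_pos": TCP position; "ee_rot": TCP orientation; "contact_force": force on the tool from outside, world axes, zero at the start; "wrist_torque": the same for the moment, N m; "opening": opening from 0.0 (shut) to 1.0 (fully open); "grasp_force": force on a finger pad.
Only numpy, scipy, OpenCV 4.12 (cv2) and the standard library are available. Lean on these libraries where they do the work, as an engineer would, in place of code of your own. Each camera call takes 0.05 s, during which the arm holds its last target. There are 200 camera calls.

### The job

One white lid of the pink pill organizer in the lid press is standing ajar. Push the organizer along the press's channel until the white lid is centred under the raised foot, push the lever all the way down to its stop so that the press shuts the lid, hold it there for a moment, then ease the lever slowly back up to rest, never letting it spring up on its own. Leave the organizer in its channel under the foot with the lid shut, and do not disturb the other things on the nightstand.

Things in the scene. Friction and masses are not known exactly. Their poses are not given: they have to be found in the camera images.
- press: Grey lid press fixed to the nightstand. Origin on the nightstand under mid-channel, level in y with the foot; +x towards the hinge column, handle at -x, y along the channel. Base x -45..85, y -100..190, 12 mm thick = channel floor. Rails 10 mm high, inner faces x -32 and 32; stop as low at y -94, open at +y. Column x 44..78, y -21..21, 130 mm tall. Yaw within 0.3 rad.
- under_foot (a point): Point on the channel's floor where the foot comes down at full stroke (press frame x -10, y 0, z 12 mm).
- lever_pivot (a point): The lever's hinge axis: press frame x 61, y 0, z 115 mm; the axis lies along the press's y.
- lever (a joint): Swing of the blue sprung lever, rad: 0 = up at rest on its upper stop (arm 0.40 above level), 0.55 = fully down on its lower stop (arm 0.15 below level). The spring always drives it up: about 5 N at the handle at rest, about 8 N at full stroke plus about 1 N to shut the lid. No catch: let go, it flies up.
- lever_handle (a point): Centre of the lever's black round crossbar, 22 mm thick, 98 mm long along the press's y, 205 mm from the hinge axis on its -x side; moves with the lever in an arc about that axis (195 mm above the nightstand at rest, 84 mm fully down). Can be pushed down from above with closed fingers that follow the arc.
- press_foot (a point): Lowest point of the black rubber foot below the lever arm (a round bar 16 mm in diameter, 18 mm along y); moves with the lever. About 89 mm above the nightstand at rest; at full stroke it comes down to just flush with the shut lids. It stays in the plane y = 0 of the press.
- organizer: Loose pink pill organizer, 60 mm (x) by 158 mm (y) by 27 mm high, 0.16 kg, two rows of seven lids, lying in the press's channel (2 mm play each side). Origin: centre of its underside; axes as the press's. At the start it lies too far to +y of the press, by 40 to 85 mm, and must slide towards -y.
- push_end (a point): Middle of the organizer's flat +y end face, 12 mm above its underside: the face to push.
- lid_place (a point): Centre of the top of the white lid when shut, on the organizer at x -14, y -22, z 27 mm of its frame. The lid is centred under the foot when this point has y = 0 in the press's frame.
- lid (a joint): Angle of the white lid, rad: 0 = shut flush with the pink ones; starts 0.3 to 0.5 ajar. The lid is 26 mm (x) by 20 mm (y), 3 mm thick, hinged on its outer, -x edge; the free edge faces +x. Stiff hinge: stays where it is left.
- tumbler: Glass tumbler, 72 mm wide, 110 mm high, standing; origin centre of its underside. Not to be disturbed.
- hairbrush: Wooden hairbrush, bristles down, about 230 mm long along its x (handle to -x), 55 mm wide, 35 mm high; origin underneath where handle meets head. Not to be disturbed.
- dish: Blue ceramic dish, 110 mm wide, 25 mm high; origin centre of its underside. Not to be disturbed.
- keys: Steel key ring with two keys, 50 mm long, lying in the dish. Not to be disturbed.

How it is judged:
By the outcome, as a careful person would: the job done as asked, in the order asked, and still so for the second after the job is handed in, with the robot touching nothing.
It also fails if it takes over 61 s, if anything falls off the work surface, if the arm or the gripper's body presses on something with over 40 N, if the wrist force passes 120 N, or if a joint passes its speed limit or range.

## Working session

There is one attempt and no reset: what is moved stays moved. The work goes in short steps, Python scripts to look and compute and a shell command to move; the robot and the scene stay as the last step left them, time stands still between calls to the robot, and variables do not carry over. Pictures are saved under pics/ and viewed, at most 10 in all, crops included, and the job is handed in when it is done.

```bash
mkdir -p pics; cat > h.py <<'E'
import numpy as np, cv2
from station import env, snapshot, get_calibration, nets
from scipy.spatial.transform import Rotation as R
def att(c):
    a=np.array(c["attitude"],float)
    return R.from_quat(a).as_matrix() if a.size==4 else (a.reshape(3,3) if a.size==9 else R.from_rotvec(a).as_matrix())
def ray(cam,col,row):
    c=get_calibration(cam)
    p=cv2.undistortPoints(np.array([[[col,row]]],float),np.array(c["K"]),np.array(c["D"]))[0,0]
    return np.array(c["origin"]), att(c)@np.array([p[0],-p[1],-1.0])
def at_z(cam,col,row,z):
    o,d=ray(cam,col,row); return o+d*(z-o[2])/d[2]
def at_d(cam,col,row,dep):
    o,d=ray(cam,col,row); return o+d*dep
def cloud(cam,dep):
    c=get_calibration(cam)
    v,u=np.mgrid[0:480,0:640]
    p=cv2.undistortPoints(np.stack([u.ravel(),v.ravel()],1).astype(float)[:,None],np.array(c["K"]),np.array(c["D"]))[:,0]
    d=np.c_[p[:,0],-p[:,1],-np.ones(len(p))]@att(c).T
    return (np.array(c["origin"])+d*dep.reshape(-1,1)).reshape(480,640,3)
E
python3 - <<'E'
from h import *
np.set_printoptions(precision=4,suppress=True)
for cam in("scene","top"):
    im,d=snapshot(cam); cv2.imwrite(f"pics/{cam}0.png",im); np.save(f"{cam}0.npy",d)
    c=get_calibration(cam); print(cam,c["origin"],c["attitude"])
    for q in("press","under_foot","lever_pivot","lever_handle","press_foot","organizer","push_end","lid_place","tumbler","hairbrush","dish"):
        r=nets.mark_of(cam,q)
        for e in r[:2]:
            row,col=e["at"]; dd=d[int(np.clip(row,0,479)),int(np.clip(col,0,639))]
            print(q,round(e["conf"],2),np.array(e["at"]).round(1),at_d(cam,col,row,dd) if dd>0 else None)
print(env.sense())
E
```

```text
scene [ 1.4657 -0.4748  1.1388] [0.3457 0.2048 0.4773 0.7815]
press 0.69 [298.8 320.7] [ 0.5843 -0.0258  0.0091]
under_foot 0.62 [290.4 321.2] [ 0.5573 -0.0105  0.0096]
lever_pivot 0.92 [284.3 339.6] [ 0.6434 -0.0006  0.1134]
lever_pivot 0.68 [226.6 289. ] [ 0.4648 -0.0607  0.1976]
lever_handle 0.86 [226.6 289.5] [ 0.4654 -0.0595  0.1976]
lever_handle 0.64 [259.4 368.6] [0.5342 0.1575 0.0381]
press_foot 0.59 [270.8 310.5] [ 0.5469 -0.0381  0.0927]
organizer 0.8 [276.2 344.8] [0.6354 0.0188 0.1272]
organizer 0.71 [259.6 368.4] [0.5343 0.1568 0.0377]
push_end 0.27 [299.4 317.5] [ 0.5848 -0.036   0.0124]
lid_place 0.88 [272.2 339.9] [0.6159 0.0148 0.1261]
lid_place 0.39 [298.  320.4] [ 0.5826 -0.0259  0.0108]
tumbler 0.8 [234.5 440.6] [0.5391 0.4142 0.0365]
hairbrush 0.87 [208.8 389. ] [0.3494 0.3463 0.026 ]
dish 0.59 [355.7 174.3] [ 0.5804 -0.4414  0.0015]
dish 0.56 [234.1 437.7] [0.5326 0.4081 0.0354]
top [0.228  0.035  1.7596] [-0.0521  0.0553  0.706  -0.7041]
press 0.69 [208.1 331.9] [ 0.5742 -0.0099  0.0165]
press 0.31 [208.1 473.7] [ 0.5761 -0.4476  0.0033]
under_foot 0.58 [213.9 
[... 354 characters left out ...]

tumbler 0.61 [231.6 185. ] [0.4881 0.4142 0.1103]
hairbrush 0.84 [292.  210.2] [0.3201 0.354  0.0197]
dish 0.86 [208.2 471.9] [ 0.5756 -0.4417  0.0044]
dish 0.55 [290.4 210.9] [0.3246 0.3511 0.025 ]
{'t': 1.2, 'qpos': array([-1.3705,  0.4936,  1.3455, -0.    ,  1.3025, -0.0955]), 'joint_vel': array([ 0.0012, -0.0003, -0.0018, -0.    , -0.001 ,  0.0004]), 'joint_torque': array([  0.0005, -87.8664, -38.2242,   0.071 ,   0.044 ,   0.    ]), 'eef_pos': array([ 0.1822, -0.5978,  0.2139]), 'ee_rot': array([ 0.9891,  0.1474, -0.    , -0.    ]), 'contact_force': array([ 0.5801, -0.7873,  0.3006]), 'wrist_torque': array([-0.0131, -0.0526, -0.0404]), 'grasp_force': 0.0, 'opening': 1.0010537772667198}
```

```bash
python3 - <<'E'
import cv2
a=cv2.imread("pics/scene0.png")[190:340,240:440]; b=cv2.imread("pics/top0.png")[150:270,250:410]
cv2.imwrite("pics/a.png",cv2.resize(a,None,fx=4,fy=4,interpolation=2)); cv2.imwrite("pics/b.png",cv2.resize(b,None,fx=5,fy=5,interpolation=2))
E
```

```text
(no output)
```

View pics/a.png

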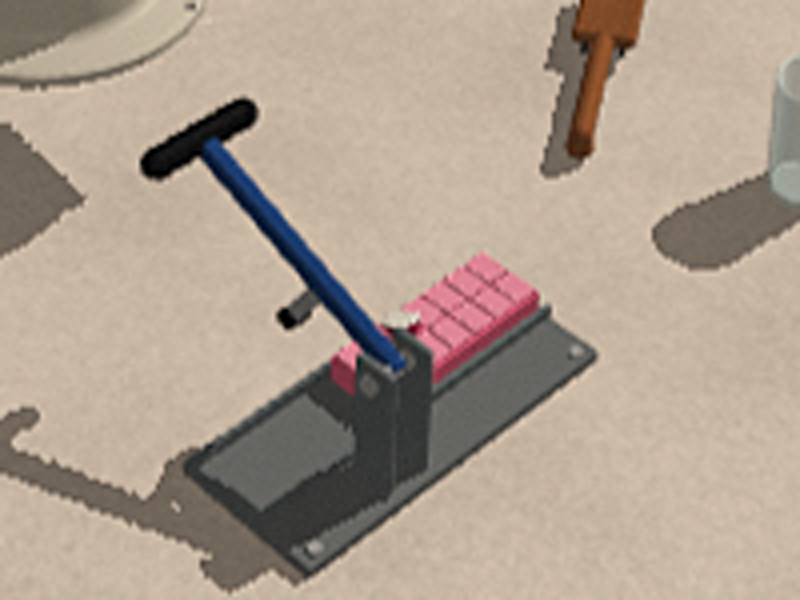

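View pics/b.png

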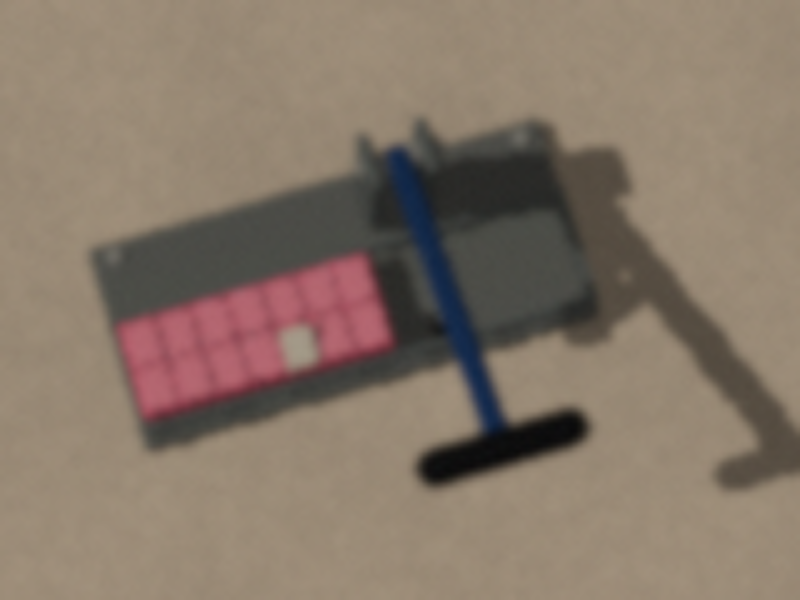

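View pics/scene0.png

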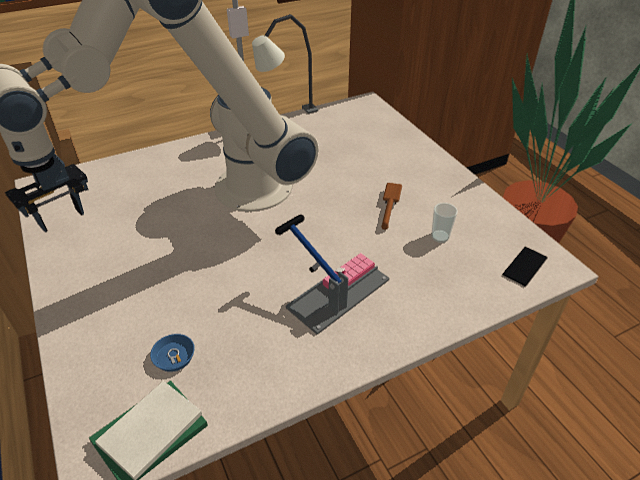

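The close-ups show the organizer (pink, top view px ~274–328, row ~200–233) with the white lid at about (310,219), ~50 mm to +y of the foot. The lever is up, and the handle bar is at top px (351,239). The brush, tumbler and dish are well clear.

```bash
cat > fit.py <<'E'
from h import *
from scipy.optimize import least_squares
def pinkrect(im,z=0.039,cam="top"):
    b,g,r=[im[...,i].astype(int) for i in range(3)]
    m=((r-g>45)&(b-g>5)&(r>110)).astype(np.uint8)
    n,l,s,_=cv2.connectedComponentsWithStats(m); k=1+np.argmax(s[1:,4])
    v,u=np.nonzero(l==k)
    P=np.array([at_z(cam,a,c,z)[:2] for a,c in zip(u,v)])
    (c,sz,ang)=cv2.minAreaRect((P*1000).astype(np.float32))
    return np.array(c)/1000,sz,ang
E
python3 - <<'E'
from fit import *
np.set_printoptions(precision=4,suppress=True)
im=cv2.imread("pics/top0.png"); sc=cv2.imread("pics/scene0.png")
print("pink",pinkrect(im))
W=[(85,190),(-45,190),(85,-100),(-45,-100)]
pt=[at_z("top",250+a/5-.4,150+b/5-.4,.012)[:2] for a,b in((95,248),(150,447),(547,120),(596,305))]
ps=[at_z("scene",240+a/4-.4,190+b/4-.4,.012)[:2] for a,b in((598,352),(300,578),(185,465))]
def bar(im,cam,x0,x1,y0,y1):
    m=im[y0:y1,x0:x1].max(2)<40; v,u=np.nonzero(m); print(cam,m.sum())
    c=(u.mean()+x0,v.mean()+y0); return at_z(cam,*c,.195)[:2]
ht=bar(im,"top",330,372,228,250); hs=bar(sc,"scene",272,308,212,236)
H=(61-205*np.cos(.4),0)
print("handle",ht,hs)
def fit(ws,ps):
    ws=np.array(ws)/1000;ps=np.array(ps)
    f=lambda q:(ws@np.array([[np.cos(q[2]),np.sin(q[2])],[-np.sin(q[2]),np.cos(q[2])]])+q[:2]-ps).ravel()
    r=least_squares(f,[.57,0,.25]); print(r.x,(r.fun.reshape(-1,2)*1000).round(1).tolist()); return r.x
fit(W+[H],pt+[ht]); fit([W[0],W[2],W[3],H],ps+[hs]); fit(W+[H]+[W[0],W[2],W[3],H],pt+[ht]+ps+[hs])
E
```

```text
pink (array([0.5441, 0.0844]), (60.300445556640625, 155.2719268798828), 16.600360870361328)
top 173
scene 198
handle [ 0.4534 -0.0545] [ 0.453  -0.0552]
[ 0.5768 -0.0196  0.2866] [[1.3, 3.1], [-0.2, 1.0], [3.3, 2.8], [-5.2, -5.6], [0.8, -1.3]]
[ 0.5778 -0.0196  0.2864] [[1.7, -0.5], [-0.8, 5.1], [-3.1, -4.1], [2.2, -0.4]]
[ 0.5773 -0.0196  0.2869] [[1.7, 3.2], [0.2, 1.0], [3.8, 2.9], [-4.7, -5.6], [1.3, -1.3], [1.0, -0.5], [-1.3, 5.1], [-3.6, -4.2], [1.7, -0.6]]
```

```bash
cat >> h.py <<'E'
PO=np.array([.5767,-.0188]);YAW=.288
c_,s_=np.cos(YAW),np.sin(YAW)
def p2w(x,y,z): return np.array([PO[0]+c_*x-s_*y,PO[1]+s_*x+c_*y,z])
def w2p(p): d=np.array(p)[:2]-PO; return np.array([c_*d[0]+s_*d[1],-s_*d[0]+c_*d[1],p[2]])
def rel(w,toolx_yaw):
    s=env.sense(); r=R.from_quat(s["ee_rot"])
    t=R.from_matrix(np.array([[np.cos(toolx_yaw),np.sin(toolx_yaw),0],[np.sin(toolx_yaw),-np.cos(toolx_yaw),0],[0,0,-1]]).T)
    print("now press",w2p(s["eef_pos"]).round(4),"shift",(r.inv().apply(w-s["eef_pos"])/.25).round(3),"turn",((r.inv()*t).as_rotvec()/np.pi).round(4))
E
python3 -m pendant '0 0 0 .2 -.25 -.3 0; 0 0 0 .4 -.5 -.55 0; 0 0 0 .6 -.75 -.55 0; 0 0 0 .72 -.9 -.55 0; 0 0 0 .72 -.9 -.55 0'
python3 -m pendant '0 0 0 .2 -.25 0 0; 0 0 0 .4 -.5 0 0; 0 0 0 .6 -.75 0 0; 0 0 0 .72 -.9 0 0; 0 0 0 .72 -.9 0 0'
python3 -c "
from h import *
rel(p2w(-.002,.233,.35),YAW+np.pi/2);print(env.sense()['qpos'])"
```

```text
t: 1.82
eef_pos: [0.2838, -0.3417, 0.3486]
ee_rot: [0.989, 0.147, 0.0, 0.0]
contact_force: [1.8, 0.6, 0.2]
opening: 0.487
grasp_force: 0.0
t: 2.45
eef_pos: [0.3904, -0.0734, 0.3482]
ee_rot: [0.989, 0.148, 0.0, 0.0]
contact_force: [1.6, -1.0, 0.8]
opening: 0.0
grasp_force: 0.0
now press [-0.1941  0.0006  0.3482] shift [ 0.777 -0.922 -0.007] turn [ 2.00e-04 -1.00e-04 -4.97e-01]
[-3.36605915e-01  3.41455163e-02  1.62729029e+00  2.62881198e-04
  1.47948756e+00  9.36648326e-01]
```

```bash
python3 -m pendant '0 0 0 .2 -.23 0 0; 0 0 -.06 .4 -.46 0 0; 0 0 -.12 .6 -.7 0 0; 0 0 -.17 .777 -.92 0 0; 0 0 -.22 .777 -.92 0 0'
python3 -m pendant '0 0 -.06 0 0 0 0; 0 0 -.12 0 0 0 0; 0 0 -.18 0 0 0 0; 0 0 -.24 0 0 0 0; 0 0 -.277 0 0 0 0'
python3 -m pendant '0 0 0 0 0 0 0; 0 0 0 0 0 0 0'
python3 -c "
from h import *
rel(p2w(-.002,.233,.02),YAW+np.pi/2);print(env.sense()['qpos'])"
```

```text
t: 3.08
eef_pos: [0.5093, 0.2033, 0.3479]
ee_rot: [0.879, 0.476, 0.0, 0.0]
contact_force: [0.2, -1.4, -0.3]
opening: 0.002
grasp_force: 0.0
t: 3.7
eef_pos: [0.5088, 0.2008, 0.3479]
ee_rot: [0.597, 0.802, -0.0, -0.0]
contact_force: [1.3, -0.1, 0.1]
opening: 0.002
grasp_force: 0.0
t: 3.95
eef_pos: [0.5088, 0.2008, 0.348]
ee_rot: [0.6, 0.8, 0.0, 0.0]
contact_force: [0.1, 0.3, -0.2]
opening: -0.001
grasp_force: 0.0
now press [-0.0027  0.2298  0.348 ] shift [0.013 0.003 1.312] turn [ 0.     -0.     -0.0014]
[ 2.66710827e-01  2.77089508e-01  1.32538075e+00  1.22177236e-05
  1.53904215e+00 -1.67650190e-02]
```

```bash
python3 -m pendant '0 0 0 .01 0 .25 0; 0 0 0 .01 0 .5 0; 0 0 0 .01 0 .75 0; 0 0 0 .01 0 .95 0; 0 0 0 .01 0 .95 0'
python3 -m pendant '0 0 0 0 0 .15 0; 0 0 0 0 0 .3 0; 0 0 0 0 0 .36 0; 0 0 0 0 0 .36 0'
python3 - <<'E'
from h import *
im,d=snapshot("top"); cv2.imwrite("pics/c.png",cv2.resize(im[150:270,250:410],None,fx=5,fy=5,interpolation=2))
rel(p2w(-.002,.1175,.02),YAW+np.pi/2)
E
```

```text
t: 4.58
eef_pos: [0.506, 0.2026, 0.1079]
ee_rot: [0.6, 0.8, -0.003, -0.002]
contact_force: [0.4, 0.2, 0.2]
opening: 0.003
grasp_force: 0.0
t: 5.08
eef_pos: [0.5087, 0.2034, 0.0213]
ee_rot: [0.599, 0.801, 0.0, 0.0]
contact_force: [0.5, -0.1, 0.4]
opening: 0.007
grasp_force: 0.0
now press [-0.0017  0.2323  0.0219] shift [-0.459 -0.     0.007] turn [ 0.0005  0.     -0.0006]
```

View pics/c.png

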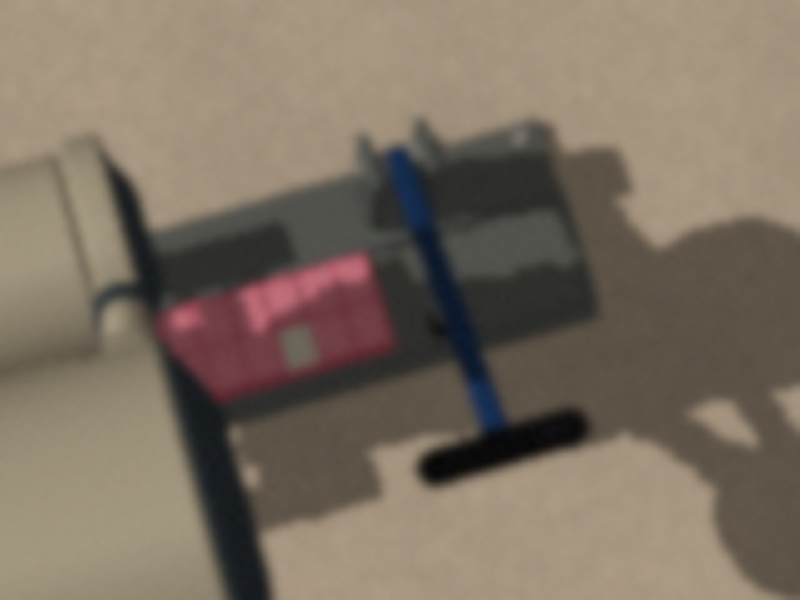

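The arm hides the organizer's +y end, but the white lid (crop 299,347) hasn't moved. I'll push to about 10 mm short of the target first.

```bash
python3 -m pendant '0 0 0 -.06 0 0 0; 0 0 0 -.10 0 0 0; 0 0 0 -.14 0 0 0; 0 0 0 -.18 0 0 0; 0 0 0 -.22 0 0 0'
python3 -m pendant '0 0 0 -.04 0 0 0; 0 0 0 -.08 0 0 0; 0 0 0 -.12 0 0 0; 0 0 0 -.16 0 0 0; 0 0 0 -.18 0 0 0'
python3 -m pendant '0 0 0 -.015 0 0 0; 0 0 0 -.02 0 0 0; 0 0 0 -.02 0 0 0'
python3 - <<'E'
from h import *
im,d=snapshot("top"); cv2.imwrite("pics/d.png",cv2.resize(im[150:270,250:410],None,fx=5,fy=5,interpolation=2))
rel(p2w(-.002,.1175,.02),YAW+np.pi/2)
E
```

```text
t: 5.75
eef_pos: [0.5238, 0.1498, 0.0205]
ee_rot: [0.599, 0.801, 0.0, -0.0]
contact_force: [-0.1, 2.6, 2.3]
opening: 0.003
grasp_force: 1.1
t: 6.38
eef_pos: [0.5365, 0.1066, 0.0204]
ee_rot: [0.599, 0.801, -0.0, -0.0]
contact_force: [-0.5, 1.9, 1.5]
opening: 0.005
grasp_force: 1.1
t: 6.75
eef_pos: [0.5378, 0.1025, 0.0204]
ee_rot: [0.599, 0.801, -0.0, 0.0]
contact_force: [-0.0, -0.2, -0.2]
opening: 0.006
grasp_force: 0.0
now press [-0.0029  0.1274  0.0204] shift [-0.04   0.004  0.002] turn [-0.      0.     -0.0004]
```

View pics/d.png

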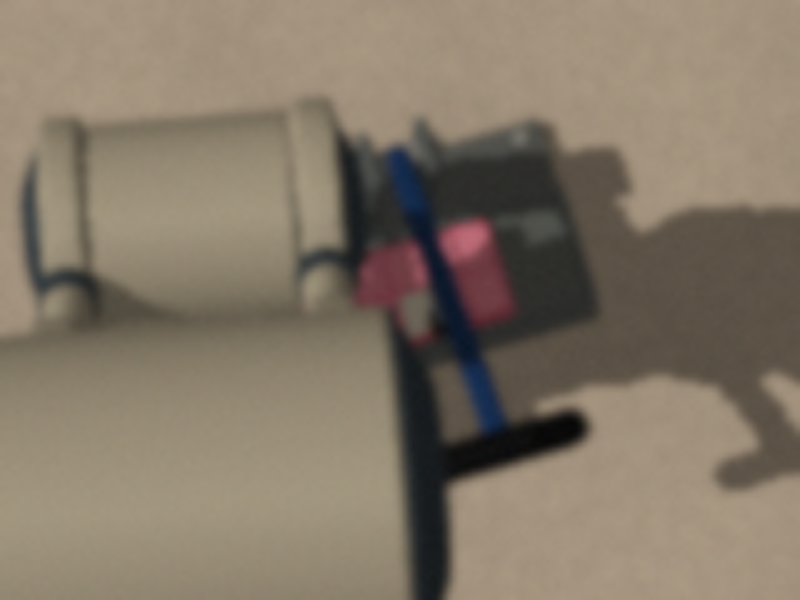

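```bash
python3 - <<'E'
from h import *
for a,b in((367,252),(392,345),(488,220),(515,310)):
    print(w2p(at_z("top",250+a/5-.4,150+b/5-.4,.039)).round(4))
E
```

```text
[0.0275 0.0295 0.039 ]
[-0.0313  0.0315  0.039 ]
[ 0.0255 -0.0461  0.039 ]
[-0.032  -0.0454  0.039 ]
```

```bash
python3 -m pendant '0 0 0 -.015 0 0 0; 0 0 0 -.03 0 0 0; 0 0 0 -.03 0 0 0'
python3 - <<'E'
from h import *
rel(p2w(-.002,.117,.02),YAW+np.pi/2)
for cam in("top","scene"):
    im=cv2.imread(f"pics/{cam}0.png").astype(int); d=np.load(f"{cam}0.npy"); C=cloud(cam,d)
    b,g,r=im[...,0],im[...,1],im[...,2]
    m=(b-r>50)&(d>0)&(abs(C[...,0]-.55)<.12)&(abs(C[...,1])<.1)
    # robust: project mask pixels to assumed lever plane height by x in press (line), iterate
    v,u=np.nonzero(m); out=[]
    for a,c in zip(u,v):
        z=.15
        for _ in range(6):
            p=w2p(at_z(cam,a,c,z)); z=.115+(.061-p[0])*np.tan(.4)+.005
        out.append(p)
    P=np.array(out); k=np.polyfit(P[:,0],P[:,1],1); print(cam,len(P),"y at x=-.1,-.03,.05:",np.polyval(k,[-.1,-.03,.05]).round(4),"spread",np.std(P[:,1]-np.polyval(k,P[:,0])).round(4))
E
```

```text
t: 7.18
eef_pos: [0.54, 0.095, 0.0204]
ee_rot: [0.599, 0.801, 0.0, 0.0]
contact_force: [-0.1, -0.0, -0.1]
opening: 0.005
grasp_force: 0.0
now press [-0.0028  0.1195  0.0204] shift [-0.01   0.003  0.002] turn [ 0.      0.     -0.0006]
top 92 y at x=-.1,-.03,.05: [0.0023 0.0028 0.0033] spread 0.0015
scene 251 y at x=-.1,-.03,.05: [0.0019 0.0023 0.0027] spread 0.003
```

Both cameras put the lever plane at about y=+2 mm in my press frame, so the organizer is within ~1 mm of target. I'll retreat and verify.

```bash
python3 -m pendant '0 0 0 .03 0 0 0; 0 0 0 .1 0 0 0; 0 0 0 .2 0 0 0; 0 0 0 .4 0 0 0; 0 0 0 .5 0 0 0'
python3 -m pendant '0 0 0 0 0 -.25 0; 0 0 0 0 0 -.5 0; 0 0 0 0 0 -.75 0; 0 0 0 0 0 -1 0; 0 0 0 0 0 -1 0'
python3 -m pendant '0 0 0 0 -.25 -.2 0; 0 0 .06 0 -.5 -.3 0; 0 0 .12 0 -.75 -.3 0; 0 0 .18 0 -.95 -.3 0; 0 0 .22 0 -.95 -.3 0'
python3 - <<'E'
from fit import *
im,d=snapshot("top"); cv2.imwrite("pics/e.png",cv2.resize(im[150:270,250:410],None,fx=5,fy=5,interpolation=2))
c,sz,a=pinkrect(im); print(w2p([*c,.039]),sz,a)
rel(p2w(-.128,0.002,.26),YAW)
for q in("lid_place","press_foot"): print(q,[(e["conf"],w2p(at_z("top",e["at"][1],e["at"][0],.039 if q[0]=="l" else .089)).round(4)) for e in nets.mark_of("top",q)[:2]])
E
```

```text
t: 7.8
eef_pos: [0.5032, 0.2181, 0.0204]
ee_rot: [0.598, 0.801, -0.0, -0.0]
contact_force: [0.5, -0.5, 0.4]
opening: 0.005
grasp_force: 0.0
t: 8.43
eef_pos: [0.506, 0.217, 0.2753]
ee_rot: [0.599, 0.801, 0.003, 0.002]
contact_force: [-0.1, -0.3, 0.2]
opening: 0.003
grasp_force: 0.0
t: 9.05
eef_pos: [0.2728, 0.1477, 0.3448]
ee_rot: [0.836, 0.549, -0.0, -0.0]
contact_force: [1.5, 0.7, 0.6]
opening: 0.007
grasp_force: 0.0
[-0.00266531  0.05253701  0.039     ] (60.53515625, 104.1103744506836) 16.354000091552734
now press [-0.2432  0.2459  0.345 ] shift [-0.446  0.982  0.34 ] turn [-1.000e-04  1.000e-04  2.762e-01]
lid_place [(0.93, array([-0.0218,  0.0048,  0.039 ]))]
press_foot [(0.56, array([-0.0398,  0.0028,  0.089 ]))]
```

View pics/e.png

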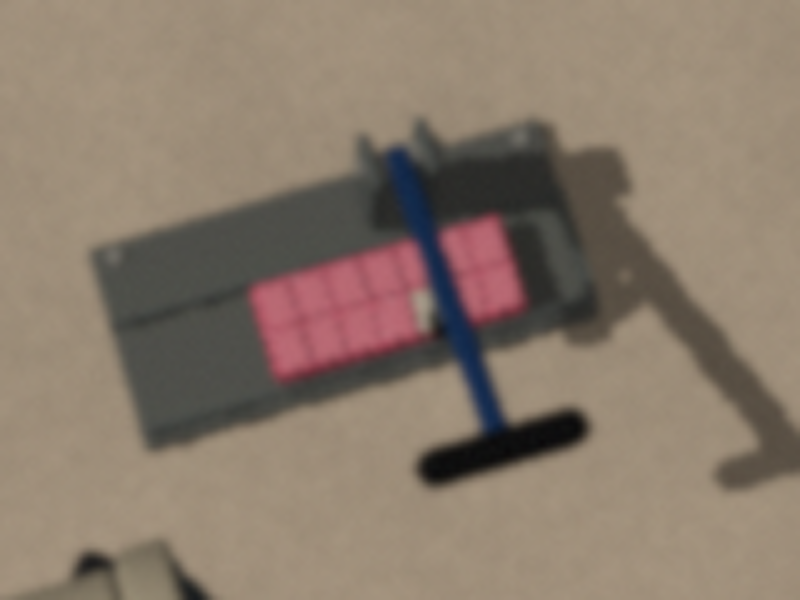

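```bash
python3 - <<'E'
from h import *
for a,b in((501,215),(527,306),(250,287),(278,383)):
    print(w2p(at_z("top",250+a/5-.4,150+b/5-.4,.039)).round(4))
im,d=snapshot("scene"); cv2.imwrite("pics/f.png",cv2.resize(im[210:330,260:420],None,fx=5,fy=5,interpolation=2))
E
```

```text
[ 0.0262 -0.0546  0.039 ]
[-0.0318 -0.0531  0.039 ]
[0.027  0.1031 0.039 ]
[-0.0339  0.1035  0.039 ]
```

View pics/f.png

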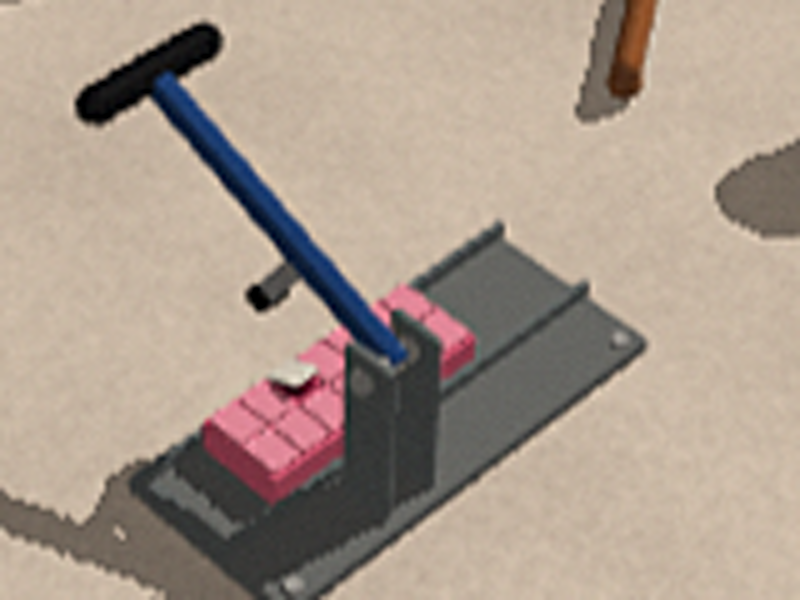

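The organizer's centre is at y≈24.7 mm and the lid at ≈2.7 mm, against the lever plane at ≈2–2.8 mm, so it is centred. The scene view shows the lid still ajar at crop (293,375). Next is the lever.

```bash
python3 -m pendant '0 0 .05 -.1 .25 0 0; 0 0 .1 -.22 .5 0 0; 0 0 .15 -.34 .75 0 0; 0 0 .2 -.446 .98 0 0; 0 0 .276 -.446 .98 .1 0'
python3 -m pendant '0 0 .03 0 0 0 0; 0 0 .03 0 0 0 0'
python3 -c "
from h import *
rel(p2w(-.1285,0.0015,.225),YAW);print(env.sense()['qpos'])"
```

```text
t: 9.88
eef_pos: [0.4615, -0.0538, 0.3199]
ee_rot: [0.985, 0.172, 0.001, 0.0]
contact_force: [0.1, -0.2, -0.7]
opening: 0.006
grasp_force: 0.0
t: 10.12
eef_pos: [0.4586, -0.051, 0.3194]
ee_rot: [0.992, 0.129, -0.001, -0.0]
contact_force: [0.2, 0.4, -0.9]
opening: 0.006
grasp_force: 0.0
now press [-0.1224  0.0027  0.3194] shift [-0.024  0.006  0.378] turn [-0.0003  0.0005 -0.0094]
[-2.40354025e-01  1.60890832e-01  1.55891247e+00  5.38705447e-05
  1.42371138e+00  1.07196489e+00]
```

```bash
python3 -m pendant '0 0 -.0094 -.024 0 .15 0; 0 0 -.0094 -.024 0 .28 0; 0 0 -.0094 -.024 0 .36 0; 0 0 -.0094 -.024 0 .38 0; 0 0 -.0094 -.024 0 .38 0'
python3 -c "
from h import *
a=np.array([.4,.33,.26,.19,.12,.05,-.02,-.09,-.15])
rel(p2w(-.1285,0.0015,.2055),YAW)
for t in a: print(t,((-.1275+.205*np.cos(.4)-.205*np.cos(t)-.001)*1).round(4),(.126+.205*np.sin(t)).round(4), 'rel x,z shares',((.205*np.cos(.4)-.205*np.cos(t))/.25).round(3),((.205*np.sin(.4)-.205*np.sin(t))/.25).round(3))"
```

```text
t: 10.75
eef_pos: [0.4526, -0.0523, 0.2257]
ee_rot: [0.99, 0.143, 0.0, 0.0]
contact_force: [-0.9, 0.8, 0.0]
opening: 0.003
grasp_force: 0.0
now press [-0.1285  0.0032  0.2257] shift [-0.     0.007  0.081] turn [ 0.     -0.0001 -0.0001]
0.4 -0.1285 0.2058 rel x,z shares 0.0 0.0
0.33 -0.1336 0.1924 rel x,z shares -0.02 0.054
0.26 -0.1378 0.1787 rel x,z shares -0.037 0.109
0.19 -0.141 0.1647 rel x,z shares -0.05 0.164
0.12 -0.1432 0.1505 rel x,z shares -0.059 0.221
0.05 -0.1444 0.1362 rel x,z shares -0.064 0.278
-0.02 -0.1446 0.1219 rel x,z shares -0.065 0.336
-0.09 -0.1439 0.1076 rel x,z shares -0.061 0.393
-0.15 -0.1424 0.0954 rel x,z shares -0.056 0.442
```

```bash
python3 -m pendant '0 0 0 0 .006 .04 0; 0 0 0 0 .006 .07 0; 0 0 0 -.004 .006 .09 0; 0 0 0 -.013 .006 .115 0; 0 0 0 -.022 .006 .14 0'
```

```text
t: 11.38
eef_pos: [0.4467, -0.0556, 0.1902]
ee_rot: [0.99, 0.142, -0.001, 0.0]
contact_force: [-4.7, -2.9, 6.5]
opening: 0.002
grasp_force: 3.5
```

```bash
python3 -m pendant '0 0 0 -.009 0 .028 0; 0 0 0 -.0165 0 .056 0; 0 0 0 -.0235 0 .084 0; 0 0 0 -.0295 0 .112 0; 0 0 0 -.034 0 .14 0'
python3 -m pendant '0 0 0 -.003 0 .028 0; 0 0 0 -.006 0 .056 0; 0 0 0 -.008 0 .084 0; 0 0 0 -.009 0 .112 0; 0 0 0 -.009 0 .14 0'
python3 -c "
from h import *
rel(p2w(-.1424,0.0015,.0954),YAW)"
```

```text
t: 12.0
eef_pos: [0.4385, -0.0579, 0.1552]
ee_rot: [0.99, 0.142, -0.001, 0.0]
contact_force: [-5.0, -2.6, 7.7]
opening: 0.004
grasp_force: 3.5
t: 12.62
eef_pos: [0.4363, -0.0585, 0.1201]
ee_rot: [0.99, 0.142, -0.001, -0.0]
contact_force: [-5.2, -2.3, 7.4]
opening: 0.007
grasp_force: 3.5
now press [-0.1459  0.0019  0.1201] shift [0.014 0.001 0.099] turn [-0.0001  0.0004 -0.0007]
```

Continue to the stop, in small steps near the end.

```bash
python3 -m pendant '0 0 0 .002 0 .025 0; 0 0 0 .005 0 .05 0; 0 0 0 .008 0 .07 0; 0 0 0 .01 0 .085 0; 0 0 0 .011 0 .095 0'
python3 -m pendant '0 0 0 0 0 .004 0; 0 0 0 .001 0 .008 0; 0 0 0 .001 0 .012 0; 0 0 0 .001 0 .012 0'
```

```text
t: 13.25
eef_pos: [0.4387, -0.0577, 0.0964]
ee_rot: [0.99, 0.142, -0.001, -0.0]
contact_force: [-6.2, -2.4, 10.1]
opening: 0.002
grasp_force: 5.0
t: 13.75
eef_pos: [0.4389, -0.0576, 0.0945]
ee_rot: [0.99, 0.142, -0.001, 0.0]
contact_force: [-13.5, -1.9, 38.4]
opening: 0.006
grasp_force: 19.1
```

The force rose from 10 N to 38 N, so the lever is on its stop. I'll relax slightly and hold.

```bash
python3 -m pendant '0 0 0 0 0 -.002 0; 0 0 0 0 0 -.003 0; 0 0 0 0 0 -.003 0; 0 0 0 0 0 -.003 0; 0 0 0 0 0 -.003 0'
python3 -m pendant '0 0 0 0 0 0 0; 0 0 0 0 0 0 0; 0 0 0 0 0 0 0; 0 0 0 0 0 0 0'
```

```text
t: 14.38
eef_pos: [0.4389, -0.0576, 0.0949]
ee_rot: [0.99, 0.142, -0.001, -0.0]
contact_force: [-11.4, -2.0, 26.5]
opening: 0.004
grasp_force: 13.2
t: 14.88
eef_pos: [0.4389, -0.0576, 0.0949]
ee_rot: [0.99, 0.142, -0.001, 0.0]
contact_force: [-10.8, -1.7, 26.7]
opening: 0.007
grasp_force: 13.2
```

```bash
python3 -m pendant '0 0 0 -.002 0 -.015 0; 0 0 0 -.003 0 -.03 0; 0 0 0 -.005 0 -.045 0; 0 0 0 -.006 0 -.06 0; 0 0 0 -.007 0 -.075 0'
python3 -m pendant '0 0 0 -.001 0 -.015 0; 0 0 0 -.002 0 -.03 0; 0 0 0 -.002 0 -.045 0; 0 0 0 -.002 0 -.06 0; 0 0 0 -.0015 0 -.075 0'
python3 -m pendant '0 0 0 .001 0 -.015 0; 0 0 0 .002 0 -.03 0; 0 0 0 .003 0 -.045 0; 0 0 0 .0045 0 -.06 0; 0 0 0 .006 0 -.075 0'
python3 -m pendant '0 0 0 .002 0 -.015 0; 0 0 0 .0045 0 -.03 0; 0 0 0 .007 0 -.045 0; 0 0 0 .01 0 -.06 0; 0 0 0 .0135 0 -.075 0'
```

```text
t: 15.5
eef_pos: [0.4378, -0.058, 0.1133]
ee_rot: [0.99, 0.142, -0.0, -0.0]
contact_force: [-2.6, 0.9, 7.0]
opening: 0.002
grasp_force: 3.5
t: 16.12
eef_pos: [0.4383, -0.0579, 0.1323]
ee_rot: [0.99, 0.142, 0.001, -0.0]
contact_force: [2.3, 4.9, 5.4]
opening: 0.002
grasp_force: 3.1
t: 16.75
eef_pos: [0.4403, -0.0577, 0.1511]
ee_rot: [0.99, 0.142, 0.001, 0.0]
contact_force: [3.1, 3.5, 5.5]
opening: 0.003
grasp_force: 2.6
t: 17.38
eef_pos: [0.4428, -0.0569, 0.1697]
ee_rot: [0.99, 0.142, 0.0, 0.0]
contact_force: [3.3, 0.9, 4.5]
opening: 0.008
grasp_force: 2.2
```

```bash
python3 -m pendant '0 0 0 .004 0 -.015 0; 0 0 0 .008 0 -.03 0; 0 0 0 .012 0 -.045 0; 0 0 0 .0165 0 -.06 0; 0 0 0 .021 0 -.075 0'
python3 -m pendant '0 0 0 .004 0 -.012 0; 0 0 0 .008 0 -.024 0; 0 0 0 .012 0 -.036 0; 0 0 0 .016 0 -.048 0; 0 0 0 .019 0 -.058 0'
python3 -m pendant '0 0 0 .002 0 -.006 0; 0 0 0 .003 0 -.01 0; 0 0 0 .003 0 -.014 0; 0 0 0 .003 0 -.018 0; 0 0 0 .003 0 -.018 0'
```

```text
t: 18.0
eef_pos: [0.4476, -0.0552, 0.1884]
ee_rot: [0.99, 0.142, -0.0, -0.0]
contact_force: [2.9, 1.4, 3.7]
opening: 0.006
grasp_force: 1.9
t: 18.62
eef_pos: [0.4522, -0.0539, 0.2028]
ee_rot: [0.99, 0.142, -0.0, -0.0]
contact_force: [3.1, 1.1, 3.6]
opening: 0.007
grasp_force: 1.7
t: 19.25
eef_pos: [0.4524, -0.0537, 0.207]
ee_rot: [0.99, 0.142, -0.0, -0.0]
contact_force: [-0.8, 0.3, -0.4]
opening: 0.007
grasp_force: 0.0
```

The lever was released at its rest height. I'll withdraw upward and check.

```bash
python3 -m pendant '0 0 0 0 0 -.05 0; 0 0 0 0 0 -.2 0; 0 0 0 0 0 -.4 0; 0 0 0 -.2 .1 -.55 0; 0 0 0 -.4 .2 -.55 0'
python3 -m pendant '0 0 0 -.05 .25 0 0; 0 0 0 -.05 .5 0 0; 0 0 0 -.05 .75 0 0; 0 0 0 -.05 .95 0 0; 0 0 0 -.05 .95 0 0'
python3 -m pendant '0 0 0 0 0 0 0; 0 0 0 0 0 0 0'
python3 - <<'E'
from fit import *
im,d=snapshot("top"); a=cv2.resize(im[170:270,290:390],(400,400),interpolation=2)
s,_=snapshot("scene"); b=cv2.resize(s[225:325,265:365],(400,400),interpolation=2)
cv2.imwrite("pics/g.png",np.hstack([a,b]))
for q in("lid_place","lever_handle"): print(q,[(e["conf"],np.array(e["at"]).round(1),w2p(at_z("top",e["at"][1],e["at"][0],.039 if q=="lid_place" else .195)).round(4)) for e in nets.mark_of("top",q)[:2]])
E
```

```text
t: 19.88
eef_pos: [0.3712, -0.1308, 0.3476]
ee_rot: [0.99, 0.143, 0.002, 0.002]
contact_force: [0.0, -1.0, -0.0]
opening: 0.004
grasp_force: 0.0
t: 20.5
eef_pos: [0.4261, -0.3641, 0.3444]
ee_rot: [0.99, 0.141, -0.0, -0.0]
contact_force: [-0.4, 0.3, -1.0]
opening: 0.002
grasp_force: 0.0
t: 20.75
eef_pos: [0.4258, -0.3603, 0.3453]
ee_rot: [0.99, 0.143, 0.0, 0.0]
contact_force: [-0.8, 0.3, -0.3]
opening: 0.005
grasp_force: 0.0
lid_place [(0.84, array([214.3, 338.6]), array([-0.0279, -0.0027,  0.039 ]))]
lever_handle [(0.63, array([239.7, 349.8]), array([-0.13  ,  0.0025,  0.195 ]))]
```

View pics/g.png

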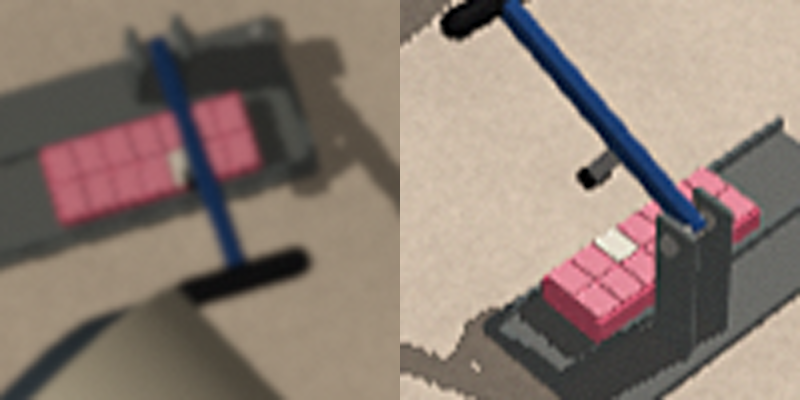

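The white lid is now flush (right half, ~(615,244)), the lever is back at rest, and the organizer is still under the foot. The robot is clear, so I'm handing in.

```bash
python3 -c "
from station import env
print(env.close_job())"
```

```text
the job is handed in; nothing more can be done
None
```

The white lid is shut under the foot, the lever was held on its stop for about a second and eased back to rest, and the job was handed in at about 21 s with nothing else touched.

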